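# Push the tea tin home down its lane

## Robot

A 7-joint arm with a two-finger parallel gripper is mounted at the origin on the work surface. World frame = base frame: x ahead of the robot, y to its left, z up, the work surface at z = 0. Lengths are in mm, angles in rad, forces in N, time in s.
With the tool pointing down it reaches from about 400 to 875 mm from the base axis. Payload 4.4 kg.
Tool frame: the origin (TCP) lies at the very end of the fingers, on their centre line; the grasp point (between the pads) lies 19 mm behind it (ctrl.grip_depth is the distance from the TCP to the grasp point, in mm); z points along the fingers, x is the direction in which the jaws open and shut, and the axes are right-handed (so a half turn about z gives the same grasp; the last joint's range is limited). The gripper opens to 85 mm and grips with 20 to 120 N. Pads are 22 mm wide; open, the fingers measure 114 mm over their backs; the gripper's body (76 mm by 85 mm) begins 54 mm behind the grasp point. The pads swing forward as they close: fully open they stand 13 mm farther back than shut.
Start: joints at [1.238, 0.628, 0.038, 1.517, -0.027, 0.996, -0.02], TCP at [171.399, -627.009, 196.013] pointing down, gripper open.
Joint ranges: [-3.06, 3.06], [-0.37, 2.12], [-1.25, 1.32], [0.18, 2.47], [-1.1, 4.24], [0.23, 1.98], [-2.94, 2.94]. Speed limits (rad/s): [2.57, 2.57, 3.14, 3.14, 3.14, 3.14, 3.14].

## Interface

Orientations are given as [roll, pitch, yaw] about the fixed x, y, z axes, in that order (R = Rz(yaw) Ry(pitch) Rx(roll)).
In Python, from cell import ctrl gives the robot as it stands.
- The arm moves only by the shell command python3 -m creep 'ROWS'. ROWS is JSON, a list of rows, each an object with "hand": the opening, from 0 (shut) to 1 (fully open); "travel": the shift along the tool's x, y, z in cm, a list of three; "angular": the turn, a rotation vector about the tool's x, y, z in degrees, a list of three. In form: [{"hand": hand, "travel": [tx, ty, tz], "angular": [rx, ry, rz]}, ...]. A call has 1 to 20 rows; each row is the pose to reach, as a shift and turn from the pose measured when the call began, along the tool's axes at that moment; what a row does not reach only later rows make up. A row lasts 1/10 s, in which the tool goes at most 50 mm and 8.59 degrees, less where a joint would pass 70% of its speed; a pose out of reach is approached as far as the arm can. A call with a gripper value outside its range is refused whole. The fingers move at their own pace and stop on an object; the grip force is fixed at half the most. Time passes only in rows, so rows that repeat a pose let the fingers close. It gives the time, the measured TCP pose, the force and the opening at its end, in the units of the state.
- ctrl.read_state(): the state, without advancing time (a new reading comes with each control period).
- ctrl.get_image(name): name is "scene" or "side" or "wrist"; returns a dict with "frame" (384x512x3 uint8, red, green, blue), "fx", "fy", "cx", "cy" (pixels), "origin" and "orientation" of the camera in the world. Camera axes: x right, y down, z forward; pixel columns grow to the right and rows downward; lengths in mm; the calibration is good to about 2 mm. The wrist camera is an equidistant fisheye: a pixel r from the principal point sees the ray r / f radians off the axis. A picture is of the moment at which its call begins. There is no depth.
- ctrl.finish_job(): hands the job in, once; it reports no verdict.
Trained networks look in the newest picture that a camera, given by its name, has taken for a name from the list of things; names that differ only in an ending like _2 or _b are one class to them, and where a whole thing is asked for, a point or a joint stands for the part that bears it (a point fixed in the world has none). Each returns a list of dicts, best first, with "confidence" (0 to 1); they miss things now and then, are a little off and sometimes report something else, mostly with a low value. They report only what shows in the picture. A call takes as long as a camera call. They do not tell look-alikes from the thing itself.
- ctrl.regions_of(camera, thing): "region" (384x512 bool, what is visible of it).
- ctrl.spot_point(camera, thing): "at" ([x, y, z] in mm, in world coordinates, good to about 4 mm: a listed point, or the origin of a listed thing).
The state is a dict: "clock": time; "qpos": joint angles; "qd": joint speeds; "tau": joint torques, N m; "eef_pos": TCP position; "tool_rot": TCP orientation; "force": force on the tool from outside, world axes, zero at the start; "torque": the same for the moment, N m; "width": finger opening in mm.
Only numpy, scipy, OpenCV 4.12 (cv2) and the standard library are available. Lean on these libraries where they do the work, as an engineer would, in place of code of your own. Each camera call takes 0.05 s, during which the arm holds its last target. There are 200 camera calls.

## Task

Gently push the blue tea tin, keeping it flat on the table, into the empty lane of the white tin rack (the lane with the blue flag) and all the way back until it sits square against the rack's back stop. Its metal edges chip the lacquer, so the tin must not touch the guide rail on either side on the way in; do not lift, tip or squeeze it. Leave the red and green tins, the mug and the jar where they are, and take your hand away at the end.

Things in the scene. Friction and masses are not known exactly. Their poses are not given: they have to be found in the camera images.
- tin_blue: The tin to push: closed square blue tea tin, 90 x 90 mm, 80 mm high, 0.28 to 0.56 kg, flat sides. Stands loose on the table before the mouth of the empty lane, up to 45 mm to one side and turned up to 0.45 rad. Slides under 1.3 to 4 N and stops when the push stops. Origin: centre of its underside; z up; x and y square to its sides, x roughly along the lane (inwards).
- flag_blue: Fixed blue flag on the back stop behind the empty lane (which of the three varies). Its origin is the tin's home: the spot on the table, midway between the rails, for the tin's origin when fully home. x: along the lane, inwards; y: across, to the left; z up. Rails' inner faces at y = -53 and +53 mm, rail ends (mouth) at x = -120 mm, back stop's face at x = +45 mm; flag 60 mm wide, 78 mm high.
- rack: White lacquered tin rack, fixed: a back stop board 358 mm wide, 12 mm thick, 50 mm high, with four guide rails pointing at the robot: three lanes 116 mm apart, open at front and top and with no floor (tins slide on the table). Turned up to 0.15 rad. Origin: home point of the middle lane, on the table; x along the lanes, inwards; y left; stop's face at x = +45 mm.
- rails: The four white guide rails of the rack, 10 mm thick, 25 mm high, at y = -174, -58, +58 and +174 mm from x = -120 mm (rounded ends) to x = +45 mm in this frame, which is the same as that of the rack. They do not give.
- tin_red: Bystander: red tin of the same size (90 x 90 x 80 mm), loose, standing home in another lane. Origin: centre of its underside.
- tin_green: Bystander: green tin of the same size (90 x 90 x 80 mm), loose, standing home in the remaining lane. Origin: centre of its underside.
- mug: Bystander: white mug, 76 mm wide, 85 mm high, loose on the table at the left of the rack. Origin: centre of its underside.
- jar: Bystander: amber spice jar with a black cap, 44 mm wide, 95 mm high, loose on the table at the right of the rack. Origin: centre of its underside.
Mind the look-alikes: they are no part of the job. What is meant by the tin_blue is not purple, and is the smaller of those in its own colour.

How it is judged (in metres and radians):
At the end, for the whole second after the job is handed in: The blue tin stands at rest and upright in the lane with the blue flag, within 5 mm of the back stop, square to it within 0.08 rad, 8 mm or less off the lane's middle (x of tin_blue in the frame of flag_blue between -0.005 and 0.004 m and y of tin_blue in the frame of flag_blue between -0.008 and 0.008 m and (angle between the x axis of tin_blue and the x axis of flag_blue, either way round below 0.08 rad or angle between the y axis of tin_blue and the x axis of flag_blue, either way round below 0.08 rad) and angle between tin_blue's own z axis and vertical below 0.05 rad and linear speed of tin_blue below 0.01 m/s); the robot touches nothing.
It fails at once if the blue tin touches a guide rail (contact force between tin_blue and rails above 0.2 N).
It fails at once if the blue tin is lifted off the table or tipped (height (world z) of tin_blue above 0.008 m or angle between tin_blue's own z axis and vertical above 0.15 rad).
It fails at once if the red or the green tin is moved (distance of any of tin_red, tin_green from where it was at the start of the episode above 0.012 m).
It fails at once if the mug or the jar is moved (distance of any of mug, jar from where it was at the start of the episode above 0.012 m).
It fails at once if the blue tin is squeezed or shoved hard by the fingers (contact force between the fingers and tin_blue above 30 N).
It also fails if it takes over 61 s, if anything falls off the work surface, if the arm or the gripper's body presses on something with over 40 N, if the wrist force passes 120 N, or if a joint passes its speed limit or range.

## Working session

There is one attempt and no reset: what is moved stays moved. The work goes in short steps, Python scripts to look and compute and a shell command to move; the robot and the scene stay as the last step left them, time stands still between calls to the robot, and variables do not carry over. Pictures are saved under pics/ and viewed, about 8 in all and at most 12, crops included, and the job is handed in when it is done.

```bash
mkdir -p pics; python3 - <<'E'
from cell import ctrl
import cv2,numpy as np
s=ctrl.read_state();print(s['clock'],s['eef_pos'],s['tool_rot'],s['width'])
ims=[]
for c in('scene','side'):
    d=ctrl.get_image(c);cv2.imwrite(f'pics/{c}0.png',d['frame'][:,:,::-1])
    print(c,d['fx'],d['fy'],d['cx'],d['cy'],d['origin'],d['orientation'])
    for t in('tin_blue','flag_blue','rack','tin_red','tin_green'):
        print(c,t,[(np.round(r['at']),round(r['confidence'],2)) for r in ctrl.spot_point(c,t)])
E
```

```text
0.0 [ 171.21182007 -626.29355022  195.07187513] [ 3.14158388e+00  1.96635250e-03 -1.30397950e+00] 85.47972259157267
scene 463.10287298975624 463.10287298975624 256.1115742089447 198.41682205249091 [1474.97484101 -231.72509664  763.58265076] [-2.1971841   0.01736989  1.2882366 ]
scene tin_blue [(array([462., -38.,   0.]), 0.95), (array([ 523., -238.,    0.]), 0.81), (array([ 294., -176.,    4.]), 0.7)]
scene flag_blue [(array([665., -74.,  -2.]), 0.61)]
scene rack [(array([670.,  46.,  -2.]), 0.81)]
scene tin_red [(array([683., 159.,  -0.]), 0.87)]
scene tin_green [(array([674.,  44.,   1.]), 0.97)]
side 393.5864591222535 393.5864591222535 251.2617671943861 189.0387960340527 [ 438.05771322 -712.17179213  678.74728006] [-2.26636273 -0.01665448 -0.08452489]
side tin_blue [(array([ 296., -175.,    1.]), 0.93), (array([ 520., -240.,   -3.]), 0.68), (array([459., -37.,   3.]), 0.57)]
side flag_blue []
side rack [(array([676.,  43.,   1.]), 0.55), (array([678., 165.,   1.]), 0.41)]
side tin_red [(array([678., 165.,   1.]), 0.74)]
side tin_green [(array([674.,  36.,  -2.]), 0.78)]
```

View pics/scene0.png

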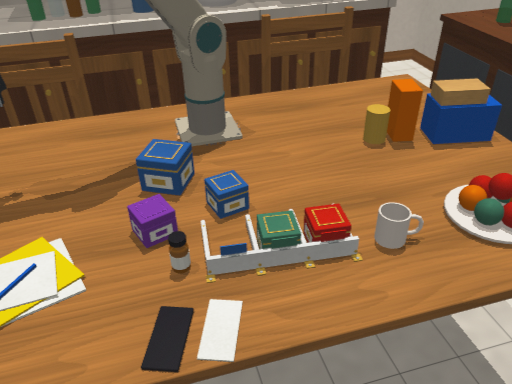

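View pics/side0.png

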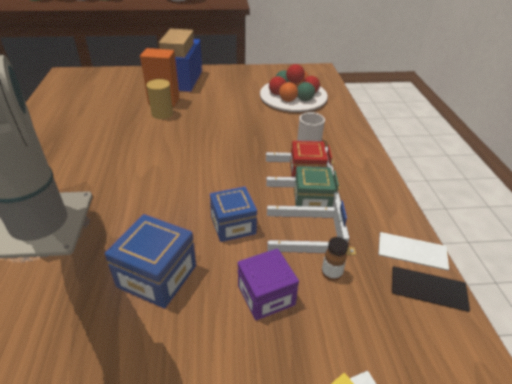

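The small blue tin sits at about (228,193) in the scene picture and (234,213) in the side picture. The larger blue and purple tins are look-alikes. The empty lane is the rack's rightmost one (world -y), with the flag at (233,249). I'll fit box models to both views to get exact poses.

```bash
cat > h.py <<'E'
from cell import ctrl
import cv2,numpy as np
from scipy.spatial.transform import Rotation as R
from scipy.optimize import minimize
S=4
def box(x0,x1,y0,y1,h): return np.array([[x,y,z] for x in(x0,x1) for y in(y0,y1) for z in(0,h)],float)
RACK=[box(45,57,-179,179,50)]+[box(-120,45,y-5,y+5,25) for y in(-174,-58,58,174)]
TIN=[box(-45,45,-45,45,80)]
def place(P,p): return P@R.from_euler('z',p[2]).as_matrix().T+[p[0],p[1],0]
def proj(d,P):
    q=(P-d['origin'])@R.from_euler('xyz',d['orientation']).as_matrix()
    return np.c_[d['fx']*q[:,0]/q[:,2]+d['cx'],d['fy']*q[:,1]/q[:,2]+d['cy']]
def render(d,boxes,p):
    m=np.zeros((384*S,512*S),np.uint8)
    for b in boxes:
        h=cv2.convexHull(((proj(d,place(b,p))+.5)*S*16).astype(np.int32).reshape(-1,1,2))
        cv2.fillConvexPoly(m,h,1,shift=4)
    return cv2.resize(m.astype(np.float32),(512,384),interpolation=cv2.INTER_AREA)
def fit(views,boxes,p0,block=[],use=None):
    # views: list of (d,mask,ignore)
    def cost(v):
        p=[v[0],v[1],v[2]/200]; c=0
        for d,m,ig in views:
            r=render(d,boxes,p); k=~ig
            c+=np.abs(r-m)[k].sum()/m[k].sum()
        return c
    v0=np.array([p0[0],p0[1],p0[2]*200.]); 
    best=None
    for _ in range(2):
        sim=np.array([v0]+[v0+e for e in np.diag([8,8,16])])
        r=minimize(cost,v0,method='Nelder-Mead',options=dict(initial_simplex=sim,xatol=.05,fatol=1e-5)); v0=r.x
    return [r.x[0],r.x[1],r.x[2]/200],r.fun
def region(c,t,p,box=TIN):
    """best-overlap network region with model at p"""
    d=ctrl.get_image(c); m0=render(d,box,p)
    rs=ctrl.regions_of(c,t)
    if not rs: return d,None
    b=max(rs,key=lambda r:(m0*r['region']).sum()/np.maximum(m0,r['region']).sum())
    return d,b['region'].astype(np.float32)
def tin(cams=('scene','side'),p0=(461,-38,0.)):
    out=[]
    vs=[]
    for c in cams:
        d,m=region(c,'tin_blue',p0)
        if m is not None: vs.append((d,m,np.zeros(m.shape,bool)))
    return [fit([v],TIN,p0) for v in vs]+[fit(vs,TIN,p0)]
def inframe(p,f):
    c,s=np.cos(f[2]),np.sin(f[2]); dx,dy=p[0]-f[0],p[1]-f[1]
    return c*dx+s*dy,-s*dx+c*dy,p[2]-f[2]
E
python3 - <<'E'
from h import *
for y0 in(-.3,.1,.4):
    if y0==.1 or 1:
        print([ (np.round(p,3),round(f,3)) for p,f in tin(p0=(461,-38,y0))])
vs=[]
for c in('scene','side'):
    d=ctrl.get_image(c); f=d['frame'].astype(int)
    near=cv2.dilate(render(d,RACK,(670,43,-.05)),np.ones((25,25)))>0
    m=((f.min(2)>120)&(f.max(2)-f.min(2)<40)&near).astype(np.float32)
    ig=np.zeros(m.shape,bool)
    for t in('tin_red','tin_green','flag_blue','jar','mug'):
        for r in ctrl.regions_of(c,t)[:1]: ig|=cv2.dilate(r['region'].astype(np.uint8),np.ones((3,3)))>0
    m[ig]=0; vs.append((d,m,ig))
    p,e=fit([vs[-1]],RACK,(670,43,-.05)); print(c,np.round(p,3),e)
p,e=fit(vs,RACK,(670,43,-.05));print(np.round(p,4),e)
out=[]
for d,m,ig in vs:
    im=d['frame'][:,:,::-1].copy(); r=render(d,RACK,p)>.5
    ed=cv2.morphologyEx(r.astype(np.uint8),cv2.MORPH_GRADIENT,np.ones((2,2)))>0
    im[ed]=(255,0,255); cx,cy=(270,220) if not out else (300,200)
    out.append(cv2.resize(im[cy-100:cy+100,cx-130:cx+130],None,fx=1.5*2/2*2,fy=3) if 0 else cv2.resize(im[cy-90:cy+90,cx-130:cx+130],(780,300*1) ,interpolation=cv2.INTER_NEAREST))
cv2.imwrite('pics/fit.png',np.vstack(out))
E
```

```text
[(array([464.152, -31.796,  -0.555]), np.float64(0.189)), (array([ 4.61947e+02, -3.69230e+01,  2.13000e-01]), np.float64(0.057)), (array([ 4.62216e+02, -3.54470e+01,  2.07000e-01]), np.float64(0.13))]
[(array([ 4.65278e+02, -3.51500e+01,  1.58000e-01]), np.float64(0.069)), (array([ 4.6201e+02, -3.6062e+01,  1.7800e-01]), np.float64(0.076)), (array([ 4.62239e+02, -3.49790e+01,  1.74000e-01]), np.float64(0.152))]
[(array([-1948.481,  1624.914,    -6.6  ]), np.float64(1.0)), (array([ 4.61947e+02, -3.74350e+01,  2.13000e-01]), np.float64(0.053)), (array([ 4.61587e+02, -3.76650e+01,  1.98000e-01]), np.float64(1.682))]
scene [ 6.59355e+02  4.29450e+01 -1.58000e-01] 2.017948627471924
side [ 6.72957e+02  6.04070e+01 -7.70000e-02] 0.9881866574287415
[ 6.707962e+02  4.520230e+01 -9.340000e-02] 3.238986015319824
```

View pics/fit.png

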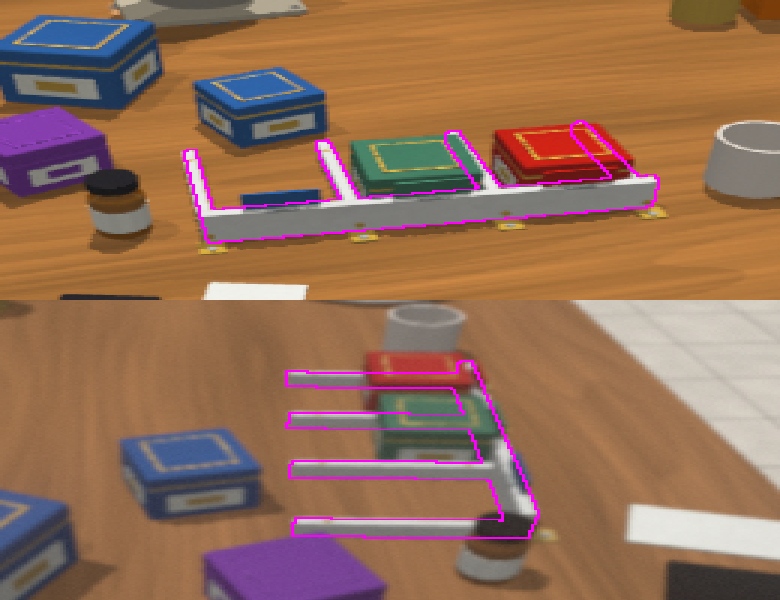

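The combined fit overlays the rack to about 1 px. The mask threshold was poor, so I'll refine it once and then work out the moves.

```bash
python3 - <<'E'
from h import *
p0=(670.8,45.2,-.093)
vs=[]
for c in('scene','side'):
    d=ctrl.get_image(c); f=d['frame'].astype(int)
    near=cv2.dilate(render(d,RACK,p0),np.ones((9,9)))>0
    m=((f.min(2)>95)&(f.max(2)-f.min(2)<45)).astype(np.float32)
    ig=~near
    for t in('tin_red','tin_green','jar','mug'):
        for r in ctrl.regions_of(c,t)[:1]: ig|=cv2.dilate(r['region'].astype(np.uint8),np.ones((5,5)))>0
    m[ig]=0; vs.append((d,m,ig))
    p,e=fit([vs[-1]],RACK,p0); print(c,np.round(p,3),e)
p,e=fit(vs,RACK,p0);print(np.round(p,4),e)
fl=(p[0]+116*np.sin(p[2]),p[1]-116*np.cos(p[2]),p[2]);print('flag',fl,ctrl.read_state()['clock'])
for q,e in tin(p0=(462,-36,.18)): print(np.round(q,3),np.round(inframe(q,fl),3),e)
for t in('tin_red','tin_green'):
  print(t,np.round(inframe([*np.mean([ctrl.spot_point(c,t)[0]['at'][:2] for c in('scene','side')],0),0],p),1))
E
```

```text
scene [ 6.72783e+02  4.40160e+01 -9.80000e-02] 0.13169796764850616
side [ 6.71753e+02  4.19910e+01 -9.80000e-02] 1.2677364349365234
[ 6.721741e+02  4.423090e+01 -9.810000e-02] 1.404083490371704
flag (np.float64(660.8116126864799), np.float64(-71.21123392402114), np.float64(-0.09810993877334148)) 2.3
[ 4.6446e+02 -3.5167e+01  1.8400e-01] [-198.938   16.637    0.282] 0.0498923733830452
[ 4.61788e+02 -3.70390e+01  2.09000e-01] [-201.414   14.513    0.307] 0.05327281355857849
[ 4.62157e+02 -3.58050e+01  2.19000e-01] [-201.168   15.777    0.317] 0.11289605498313904
tin_red [-2.600e+00  1.168e+02  1.000e-01]
tin_green [ 1.8 -4.8  0.1]
```

```bash
python3 -m creep '[{"hand":0.5,"travel":[-15,-19,0],"angular":[0,0,-20]},{"hand":0.5,"travel":[-15,-19,0],"angular":[0,0,-20]},{"hand":0.5,"travel":[-15,-19,0],"angular":[0,0,-20]},{"hand":0.5,"travel":[-15,-19,0],"angular":[0,0,-20]},{"hand":0.5,"travel":[-57,-46.8,0],"angular":[0,0,-69]},{"hand":0.5,"travel":[-57,-46.8,0],"angular":[0,0,-69]},{"hand":0.5,"travel":[-57,-46.8,0],"angular":[0,0,-69]},{"hand":0.5,"travel":[-57,-46.8,0],"angular":[0,0,-69]},{"hand":0.5,"travel":[-57,-46.8,0],"angular":[0,0,-69]},{"hand":0.5,"travel":[-57,-46.8,0],"angular":[0,0,-69]},{"hand":0.5,"travel":[-57,-46.8,0],"angular":[0,0,-69]},{"hand":0.5,"travel":[-57,-46.8,0],"angular":[0,0,-69]},{"hand":0.5,"travel":[-57,-46.8,0],"angular":[0,0,-69]},{"hand":0.5,"travel":[-57,-46.8,0],"angular":[0,0,-69]},{"hand":0.5,"travel":[-57,-46.8,0],"angular":[0,0,-69]},{"hand":0.5,"travel":[-57,-46.8,0],"angular":[0,0,-69]},{"hand":0.5,"travel":[-57,-46.8,0],"angular":[0,0,-69]},{"hand":0.5,"travel":[-57,-46.8,0],"angular":[0,0,-69]},{"hand":0.5,"travel":[-57,-46.8,0],"angular":[0,0,-69]},{"hand":0.5,"travel":[-57,-46.8,0],"angular":[0,0,-69]}]'
```

```text
clock: 4.7
eef_pos: [472.4, 44.8, 196.1]
tool_rot: [3.141, 0.0, -0.102]
force: [0.1, -0.5, -0.1]
width: 42.7
```

```bash
python3 -m creep '[{"hand":0.5,"travel":[0,0,5],"angular":[0,0,0]},{"hand":0.5,"travel":[0,0,10],"angular":[0,0,0]},{"hand":0.5,"travel":[0,0,14],"angular":[0,0,0]},{"hand":0.5,"travel":[0,0,16.8],"angular":[0,0,0.2]},{"hand":0.5,"travel":[0,0,16.8],"angular":[0,0,0.2]},{"hand":0.5,"travel":[0,0,16.8],"angular":[0,0,0.2]}]' && python3 - <<'E'
from h import *
s=ctrl.read_state();fl=(661,-71.5,-.098)
print(s['clock'],np.round(inframe([*s['eef_pos'][:2],s['tool_rot'][2]],fl),3))
d=ctrl.get_image('wrist');cv2.imwrite('pics/w1.png',d['frame'][:,:,::-1])
E
```

```text
clock: 5.3
eef_pos: [472.4, 44.4, 28.4]
tool_rot: [3.141, 0.0, -0.106]
force: [-0.1, -0.2, -0.4]
width: 42.9
5.3 [-1.99018e+02  9.68540e+01 -8.00000e-03]
```

View pics/w1.png

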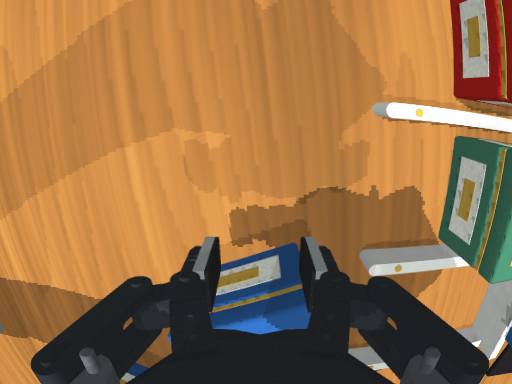

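The wrist view shows the tin's left face below and between the fingertips (about (260,275)), with clear space in front of it. Next is the side push towards the lane's middle line.

```bash
python3 -m creep '[{"hand":0.5,"travel":[0,0.6,0],"angular":[0,0,-0.5]},{"hand":0.5,"travel":[0,1.2,0],"angular":[0,0,-0.5]},{"hand":0.5,"travel":[0,1.6,0],"angular":[0,0,-0.5]},{"hand":0.5,"travel":[0,2.0,0],"angular":[0,0,-0.5]},{"hand":0.5,"travel":[0,2.4,0],"angular":[0,0,-0.5]},{"hand":0.5,"travel":[0,2.8,0],"angular":[0,0,-0.5]},{"hand":0.5,"travel":[0,3.1,0],"angular":[0,0,-0.5]},{"hand":0.5,"travel":[0,3.4,0],"angular":[0,0,-0.5]},{"hand":0.5,"travel":[0,3.4,0],"angular":[0,0,-0.5]}]' && python3 - <<'E'
from h import *
s=ctrl.read_state();fl=(661,-71.5,-.098)
print(s['clock'],np.round(inframe([*s['eef_pos'][:2],s['tool_rot'][2]],fl),3))
d=ctrl.get_image('side');cv2.imwrite('pics/s1.png',cv2.resize(d['frame'][120:300,150:390,::-1],None,fx=3,fy=3))
for q,e in tin(p0=(463,-50,0.)): print(np.round(q,3),np.round(inframe(q,fl),3),e)
E
```

```text
clock: 6.25
eef_pos: [472.6, 12.1, 30.2]
tool_rot: [-3.139, -0.007, -0.097]
force: [2.7, 5.3, 3.1]
width: 42.8
6.25 [-1.95719e+02  6.47680e+01  1.00000e-03]
[ 4.59732e+02 -4.87790e+01  1.06000e-01] [-202.525    2.919    0.204] 0.045828115195035934
[ 4.56245e+02 -5.09660e+01  1.07000e-01] [-2.05782e+02  4.02000e-01  2.05000e-01] 0.048398833721876144
[ 4.56438e+02 -4.93600e+01  1.10000e-01] [-205.747    2.019    0.208] 0.11272960156202316
```

View pics/s1.png

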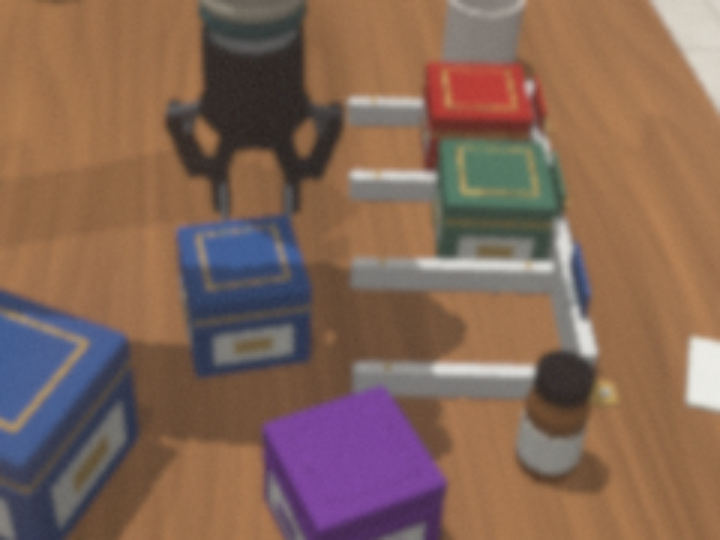

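The tin is at y of about +2 mm and is still turned 0.2 rad. I'll push on until its side lies flat on both fingers, then bring it back with a flat push from the other side.

```bash
python3 -m creep '[{"hand":0.5,"travel":[-0.2,0.6,0.2],"angular":[0,0,0]},{"hand":0.5,"travel":[-0.4,1.0,0.2],"angular":[0,0,0]},{"hand":0.5,"travel":[-0.6,1.4,0.2],"angular":[0,0,0]},{"hand":0.5,"travel":[-0.6,1.8,0.2],"angular":[0,0,0]},{"hand":0.5,"travel":[-0.6,2.2,0.2],"angular":[0,0,0]},{"hand":0.5,"travel":[-0.6,2.6,0.2],"angular":[0,0,0]},{"hand":0.5,"travel":[-0.6,2.6,0.2],"angular":[0,0,0]}]' && cat > look.py <<'E'
from h import *
import sys
s=ctrl.read_state();fl=(661,-71.5,-.098)
print(s['clock'],np.round(inframe([*s['eef_pos'][:2],s['tool_rot'][2]],fl),3))
p=[float(a) for a in sys.argv[1:4]]
c,sn=np.cos(fl[2]),np.sin(fl[2])
p0=(fl[0]+c*p[0]-sn*p[1],fl[1]+sn*p[0]+c*p[1],fl[2]+p[2])
for q,e in tin(p0=p0): print(np.round(q,3),np.round(inframe(q,fl),3),round(e,3))
E
python3 look.py -205 -20 0.1
```

```text
clock: 7.2
eef_pos: [465.0, -13.0, 28.4]
tool_rot: [-3.138, -0.009, -0.096]
force: [2.8, 3.7, 1.9]
width: 42.6
7.2 [-2.00766e+02  3.90910e+01  2.00000e-03]
[ 4.45998e+02 -6.96540e+01 -1.40000e-02] [-2.14151e+02 -1.91990e+01  8.40000e-02] 0.054
[ 4.44842e+02 -7.11710e+01  1.50000e-02] [-2.15153e+02 -2.08230e+01  1.13000e-01] 0.054
[ 4.45808e+02 -6.98640e+01 -1.00000e-02] [-2.1432e+02 -1.9427e+01  8.8000e-02] 0.114
```

```bash
python3 -m creep '[{"hand":0.5,"travel":[0,-1.2,0],"angular":[0,0,0]},{"hand":0.5,"travel":[0,-1.2,-4.5],"angular":[0,0,0]},{"hand":0.5,"travel":[0,-1.2,-9],"angular":[0,0,0]},{"hand":0.5,"travel":[0,-1.2,-9.5],"angular":[0,0,0]},{"hand":0.5,"travel":[-0.5,3.5,-9.5],"angular":[0,0,0]},{"hand":0.5,"travel":[-1,8,-9.5],"angular":[0,0,0]},{"hand":0.5,"travel":[-1,12.5,-9.5],"angular":[0,0,0]},{"hand":0.5,"travel":[-1,13.4,-9.5],"angular":[0,0,0]},{"hand":0.5,"travel":[-1,13.4,-9.5],"angular":[0,0,0]},{"hand":0.5,"travel":[-1,13.4,-5],"angular":[0,0,0]},{"hand":0.5,"travel":[-1,13.4,-1],"angular":[0,0,0]},{"hand":0.5,"travel":[-1,13.4,0],"angular":[0,0,0]},{"hand":0.5,"travel":[-1,13.4,0],"angular":[0,0,0]}]' && python3 look.py -214 -20 .09
```

```text
clock: 8.7
eef_pos: [439.5, -143.2, 26.4]
tool_rot: [-3.138, -0.002, -0.093]
force: [-0.9, -0.3, 0.2]
width: 42.7
8.7 [-2.13422e+02 -9.30050e+01  5.00000e-03]
[ 4.46348e+02 -6.93570e+01 -3.00000e-03] [-2.13832e+02 -1.88700e+01  9.50000e-02] 0.038
[ 4.44976e+02 -7.12260e+01  5.00000e-03] [-2.15015e+02 -2.08640e+01  1.03000e-01] 1.565
[ 4.45592e+02 -7.01050e+01  6.00000e-03] [-2.14511e+02 -1.96880e+01  1.04000e-01] 1.616
```

```bash
python3 -m creep '[{"hand":0.5,"travel":[0,-0.6,0],"angular":[0,0,0.3]},{"hand":0.5,"travel":[0,-1.2,0],"angular":[0,0,0.3]},{"hand":0.5,"travel":[0.2,-1.6,0],"angular":[0,0,0.3]},{"hand":0.5,"travel":[0.5,-2.0,0],"angular":[0,0,0.3]},{"hand":0.5,"travel":[0.8,-2.4,0],"angular":[0,0,0.3]},{"hand":0.5,"travel":[1.1,-2.8,0],"angular":[0,0,0.3]},{"hand":0.5,"travel":[1.4,-3.2,0],"angular":[0,0,0.3]},{"hand":0.5,"travel":[1.6,-3.5,0],"angular":[0,0,0.3]},{"hand":0.5,"travel":[1.6,-3.5,0],"angular":[0,0,0.3]}]' && python3 look.py -208 -4 .02
```

```text
clock: 9.8
eef_pos: [461.5, -111.8, 29.3]
tool_rot: [-3.139, -0.009, -0.1]
force: [-1.4, -3.1, 0.8]
width: 42.9
9.8 [-1.94557e+02 -5.95800e+01 -2.00000e-03]
[ 4.6097e+02 -4.8737e+01 -8.0000e-03] [-2.01297e+02  3.08200e+00  9.00000e-02] 0.072
[ 4.58203e+02 -5.25900e+01  4.20000e-02] [-2.03674e+02 -1.02300e+00  1.40000e-01] 0.982
[ 4.58405e+02 -5.05750e+01  4.50000e-02] [-2.0367e+02  1.0020e+00  1.4300e-01] 1.081
```

```bash
python3 -m creep '[{"hand":0.5,"travel":[0,1.5,0],"angular":[0,0,0]},{"hand":0.5,"travel":[0,1.5,-4.5],"angular":[0,0,0]},{"hand":0.5,"travel":[0,1.5,-9],"angular":[0,0,0]},{"hand":0.5,"travel":[0,1.5,-10],"angular":[0,0,0]},{"hand":0.5,"travel":[-3,-1,-10],"angular":[0,0,30]},{"hand":0.5,"travel":[-6,-4,-10],"angular":[0,0,60]},{"hand":0.5,"travel":[-8,-6,-10],"angular":[0,0,90]},{"hand":0.5,"travel":[-8,-6,-10],"angular":[0,0,90]},{"hand":0.5,"travel":[-8,-6,-10],"angular":[0,0,90]},{"hand":0.5,"travel":[-8,-6,-10],"angular":[0,0,90]},{"hand":0.5,"travel":[-8,-6,-10],"angular":[0,0,90]},{"hand":0.5,"travel":[-8,-6,-10],"angular":[0,0,90]},{"hand":0.5,"travel":[-8,-6,-10],"angular":[0,0,90]},{"hand":0.5,"travel":[-8,-6,-10],"angular":[0,0,90]},{"hand":0.5,"travel":[-8,-6,-10],"angular":[0,0,90]},{"hand":0.5,"travel":[-8,-6,-10],"angular":[0,0,90]},{"hand":0.5,"travel":[-8,-6,-10],"angular":[0,0,90]},{"hand":0.5,"travel":[-8,-6,-10],"angular":[0,0,90]}]' && python3 look.py -203 1 .12
```

```text
clock: 11.8
eef_pos: [387.2, -43.9, 128.6]
tool_rot: [-3.132, 0.003, -1.67]
force: [0.1, -0.6, -0.1]
width: 42.8
11.8 [-275.194    0.649   -1.572]
[ 4.59412e+02 -4.95140e+01  4.00000e-02] [-2.02772e+02  2.15600e+00  1.38000e-01] 0.045
[ 4.58899e+02 -5.20850e+01  3.20000e-02] [-2.03031e+02 -4.53000e-01  1.30000e-01] 0.063
[ 4.59127e+02 -5.00520e+01  3.80000e-02] [-2.03003e+02  1.59300e+00  1.36000e-01] 0.117
```

```bash
python3 -m creep '[{"hand":0.5,"travel":[0,0,4],"angular":[0,0,0]},{"hand":0.5,"travel":[0,0,8],"angular":[0,0,0]},{"hand":0.5,"travel":[0,0,9.8],"angular":[0,0,0]},{"hand":0.5,"travel":[0,0,9.8],"angular":[0,0,0]},{"hand":0.5,"travel":[0,0,9.8],"angular":[0,0,0]}]'
```

```text
clock: 12.5
eef_pos: [386.1, -42.6, 31.7]
tool_rot: [-3.139, 0.007, -1.672]
force: [0.1, 1.1, -0.0]
width: 42.8
```

```bash
python3 -m creep '[{"hand":0.5,"travel":[0,-0.6,0],"angular":[0,0,0]},{"hand":0.5,"travel":[0,-1.1,0],"angular":[0,0,0]},{"hand":0.5,"travel":[0,-1.5,0],"angular":[0,0,0]},{"hand":0.5,"travel":[0,-1.9,0],"angular":[0,0,0]},{"hand":0.5,"travel":[0,-2.3,0],"angular":[0,0,0]},{"hand":0.5,"travel":[0,-2.7,0],"angular":[0,0,0]},{"hand":0.5,"travel":[0,-3.1,0],"angular":[0,0,0]},{"hand":0.5,"travel":[0,-3.5,0],"angular":[0,0,0]},{"hand":0.5,"travel":[0,-3.8,0],"angular":[0,0,0]},{"hand":0.5,"travel":[0,-3.8,0],"angular":[0,0,0]}]' && python3 look.py -185 1 .02
```

```text
clock: 13.5
eef_pos: [424.8, -46.7, 31.9]
tool_rot: [-3.138, 0.006, -1.672]
force: [-0.9, 0.7, 0.3]
width: 42.7
13.5 [-237.462    1.612   -1.574]
[ 4.83434e+02 -5.81110e+01 -5.30000e-02] [-1.78024e+02 -4.04900e+00  4.50000e-02] 0.054
[ 4.80341e+02 -5.73990e+01 -5.40000e-02] [-1.81171e+02 -3.64300e+00  4.40000e-02] 0.091
[ 4.8093e+02 -5.7719e+01 -5.8000e-02] [-1.80555e+02 -3.90400e+00  4.00000e-02] 0.151
```

```bash
python3 -m creep '[{"hand":0.5,"travel":[0,1.2,0],"angular":[0,0,0]},{"hand":0.5,"travel":[0,1.2,-4.5],"angular":[0,0,0]},{"hand":0.5,"travel":[0,1.2,-9],"angular":[0,0,0]},{"hand":0.5,"travel":[0,1.2,-10],"angular":[0,0,0]},{"hand":0.5,"travel":[3,-1,-10],"angular":[0,0,-30]},{"hand":0.5,"travel":[6,-4,-10],"angular":[0,0,-60]},{"hand":0.5,"travel":[8.2,-5.4,-10],"angular":[0,0,-89.8]},{"hand":0.5,"travel":[8.2,-5.4,-10],"angular":[0,0,-89.8]},{"hand":0.5,"travel":[8.2,-5.4,-10],"angular":[0,0,-89.8]},{"hand":0.5,"travel":[8.2,-5.4,-10],"angular":[0,0,-89.8]},{"hand":0.5,"travel":[8.2,-5.4,-10],"angular":[0,0,-89.8]},{"hand":0.5,"travel":[8.2,-5.4,-10],"angular":[0,0,-89.8]},{"hand":0.5,"travel":[8.2,-5.4,-10],"angular":[0,0,-89.8]},{"hand":0.5,"travel":[8.2,-5.4,-10],"angular":[0,0,-89.8]},{"hand":0.5,"travel":[8.2,-5.4,-10],"angular":[0,0,-89.8]},{"hand":0.5,"travel":[8.2,-5.4,-4],"angular":[0,0,-89.8]},{"hand":0.5,"travel":[8.2,-5.4,-0.5],"angular":[0,0,-89.8]},{"hand":0.5,"travel":[8.2,-5.4,-0.2],"angular":[0,0,-89.8]},{"hand":0.5,"travel":[8.2,-5.4,-0.2],"angular":[0,0,-89.8]}]' && python3 look.py -180 -4 .04
```

```text
clock: 15.6
eef_pos: [468.8, -133.9, 33.3]
tool_rot: [-3.135, -0.002, -0.106]
force: [0.9, 0.6, 0.8]
width: 42.8
15.6 [-1.85134e+02 -8.09390e+01 -8.00000e-03]
[-2.020190e+03  1.145654e+03 -5.210000e-01] [-2.787416e+03  9.489770e+02 -4.230000e-01] 1.0
[ 4.80802e+02 -6.02170e+01 -6.60000e-02] [-1.80437e+02 -6.40200e+00  3.20000e-02] 1.078
[ 4.82821e+02 -6.07760e+01 -1.25000e-01] [-1.78373e+02 -6.76100e+00 -2.70000e-02] 2.96
```

```bash
python3 -m creep '[{"hand":0.5,"travel":[0,-0.6,0.2],"angular":[0,0,-0.4]},{"hand":0.5,"travel":[0,-1.1,0.2],"angular":[0,0,-0.4]},{"hand":0.5,"travel":[0,-1.5,0.2],"angular":[0,0,-0.4]},{"hand":0.5,"travel":[0,-1.9,0.2],"angular":[0,0,-0.4]},{"hand":0.5,"travel":[0,-2.2,0.2],"angular":[0,0,-0.4]},{"hand":0.5,"travel":[0,-2.4,0.2],"angular":[0,0,-0.4]},{"hand":0.5,"travel":[0,-2.4,0.2],"angular":[0,0,-0.4]}]' && python3 - <<'E'
from cell import ctrl
s=ctrl.read_state();print(s['eef_pos'],s['tool_rot'])
from h import *
print(inframe([*s['eef_pos'][:2],s['tool_rot'][2]],(661,-71.5,-.098)))
E
python3 -m creep '[{"hand":0.5,"travel":[0,1.2,0],"angular":[0,0,0]},{"hand":0.5,"travel":[0,1.2,-4.5],"angular":[0,0,0]},{"hand":0.5,"travel":[0,1.2,-9],"angular":[0,0,0]},{"hand":0.5,"travel":[0,1.2,-10],"angular":[0,0,0]},{"hand":0.5,"travel":[-3,-1,-10],"angular":[0,0,30]},{"hand":0.5,"travel":[-6,-4,-10],"angular":[0,0,60]},{"hand":0.5,"travel":[-7.2,-5.7,-10],"angular":[0,0,90]},{"hand":0.5,"travel":[-7.2,-5.7,-10],"angular":[0,0,90]},{"hand":0.5,"travel":[-7.2,-5.7,-10],"angular":[0,0,90]},{"hand":0.5,"travel":[-7.2,-5.7,-10],"angular":[0,0,90]},{"hand":0.5,"travel":[-7.2,-5.7,-10],"angular":[0,0,90]},{"hand":0.5,"travel":[-7.2,-5.7,-10],"angular":[0,0,90]},{"hand":0.5,"travel":[-7.2,-5.7,-10],"angular":[0,0,90]},{"hand":0.5,"travel":[-7.2,-5.7,-10],"angular":[0,0,90]},{"hand":0.5,"travel":[-7.2,-5.7,-10],"angular":[0,0,90]},{"hand":0.5,"travel":[-7.2,-5.7,-10],"angular":[0,0,90]},{"hand":0.5,"travel":[-7.2,-5.7,-10],"angular":[0,0,90]}]' && python3 look.py -180 0 .02
```

```text
clock: 16.5
eef_pos: [473.7, -111.9, 34.1]
tool_rot: [-3.138, -0.008, -0.099]
force: [-2.3, -4.0, 2.8]
width: 42.8
[ 473.66483076 -111.87391149   34.11952529] [-3.13796227 -0.00788652 -0.09879143]
(np.float64(-182.48599239791105), np.float64(-58.509665377960985), np.float64(-0.0007914258801394458))
clock: 18.2
eef_pos: [406.7, -48.5, 133.5]
tool_rot: [-3.134, 0.003, -1.668]
force: [-0.2, 0.9, 0.3]
width: 42.6
18.2 [-255.314   -1.947   -1.57 ]
[ 4.81156e+02 -5.43770e+01 -1.05000e-01] [-1.80657e+02 -5.56000e-01 -7.00000e-03] 0.058
[ 4.81129e+02 -5.48320e+01 -9.40000e-02] [-1.80639e+02 -1.01100e+00  4.00000e-03] 0.056
[ 4.81248e+02 -5.46650e+01 -9.70000e-02] [-1.80536e+02 -8.33000e-01  1.00000e-03] 0.116
```

The tin is now squared and centred at (-180.6, -0.8, 0.00) in the flag frame. Next I'll lower the hand behind it and push straight in.

```bash
python3 -m creep '[{"hand":0.5,"travel":[0,0,4],"angular":[0,0,0]},{"hand":0.5,"travel":[0,0,8],"angular":[0,0,0]},{"hand":0.5,"travel":[-0.1,0,9.9],"angular":[0,0,0]},{"hand":0.5,"travel":[-0.1,0,9.9],"angular":[0,0,0]},{"hand":0.5,"travel":[-0.1,-0.6,9.9],"angular":[0,0,0]},{"hand":0.5,"travel":[-0.1,-1.2,9.9],"angular":[0,0,0]},{"hand":0.5,"travel":[-0.1,-1.6,9.9],"angular":[0,0,0]},{"hand":0.5,"travel":[-0.1,-2,9.9],"angular":[0,0,0]},{"hand":0.5,"travel":[-0.1,-2.4,9.9],"angular":[0,0,0]},{"hand":0.5,"travel":[-0.1,-2.8,9.9],"angular":[0,0,0]},{"hand":0.5,"travel":[-0.1,-3.2,9.9],"angular":[0,0,0]},{"hand":0.5,"travel":[-0.1,-3.6,9.9],"angular":[0,0,0]},{"hand":0.5,"travel":[-0.1,-4,9.9],"angular":[0,0,0]},{"hand":0.5,"travel":[-0.1,-4.4,9.9],"angular":[0,0,0]},{"hand":0.5,"travel":[-0.1,-4.8,9.9],"angular":[0,0,0]},{"hand":0.5,"travel":[-0.1,-5.2,9.9],"angular":[0,0,0]},{"hand":0.5,"travel":[-0.1,-5.2,9.9],"angular":[0,0,0]}]' && python3 look.py -147 0 0; python3 - <<'E'
from h import *
out=[]
for c,(cx,cy) in(('scene',(265,215)),('side',(290,205))):
    d=ctrl.get_image(c); out.append(cv2.resize(d['frame'][cy-75:cy+75,cx-100:cx+100,::-1],None,fx=3.8,fy=2))
cv2.imwrite('pics/p2.png',np.vstack(out)[:600])
E
```

```text
clock: 20.1
eef_pos: [459.5, -51.9, 35.2]
tool_rot: [-3.134, 0.004, -1.668]
force: [-3.6, 0.7, 0.5]
width: 43.2
20.1 [-202.461   -0.216   -1.57 ]
[ 5.13399e+02 -5.83650e+01 -1.34000e-01] [-1.48178e+02 -1.36900e+00 -3.60000e-02] 0.07
[ 5.13794e+02 -5.63040e+01 -8.00000e-02] [-1.47986e+02  7.20000e-01  1.80000e-02] 0.11
[ 5.14586e+02 -5.84740e+01 -1.31000e-01] [-1.46986e+02 -1.36200e+00 -3.30000e-02] 0.187
```

View pics/p2.png

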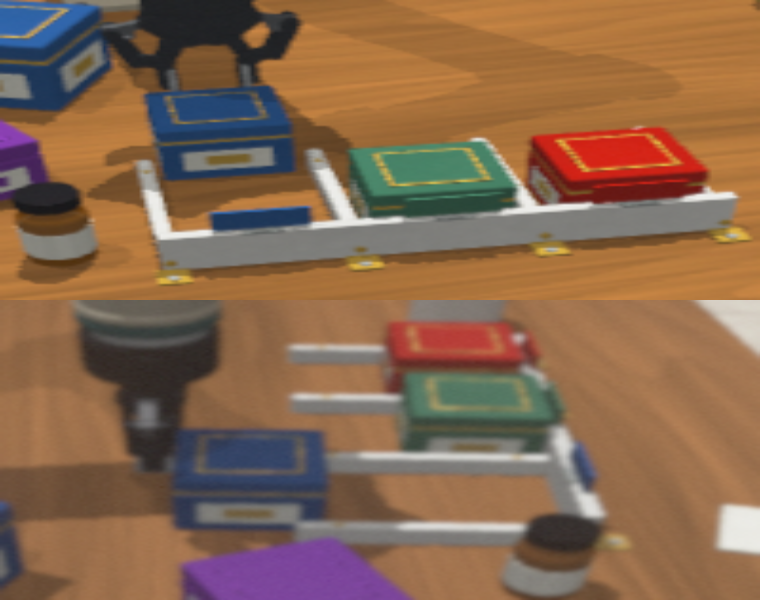

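The tin enters the mouth squarely, with a similar gap on each side in both views (tin at (215,130) above and (250,480) below). I'll continue.

```bash
python3 -m creep '[{"hand":0.5,"travel":[0,-0.4,0],"angular":[0,0,0]},{"hand":0.5,"travel":[0,-0.9,0],"angular":[0,0,0]},{"hand":0.5,"travel":[0,-1.4,0],"angular":[0,0,0]},{"hand":0.5,"travel":[0,-1.9,0],"angular":[0,0,0]},{"hand":0.5,"travel":[0,-2.4,0],"angular":[0,0,0]},{"hand":0.5,"travel":[0,-2.9,0],"angular":[0,0,0]},{"hand":0.5,"travel":[0,-3.4,0],"angular":[0,0,0]},{"hand":0.5,"travel":[0,-3.9,0],"angular":[0,0,0]},{"hand":0.5,"travel":[0,-4.4,0],"angular":[0,0,0]},{"hand":0.5,"travel":[0,-4.9,0],"angular":[0,0,0]},{"hand":0.5,"travel":[0,-5.4,0],"angular":[0,0,0]},{"hand":0.5,"travel":[0,-5.9,0],"angular":[0,0,0]},{"hand":0.5,"travel":[0,-6.4,0],"angular":[0,0,0]},{"hand":0.5,"travel":[0,-6.8,0],"angular":[0,0,0]},{"hand":0.5,"travel":[0,-6.8,0],"angular":[0,0,0]}]' && python3 look.py -77 0 0; python3 - <<'E'
from h import *
out=[]
for c,(cx,cy) in(('scene',(245,215)),('side',(290,205))):
    d=ctrl.get_image(c); out.append(cv2.resize(d['frame'][cy-75:cy+75,cx-100:cx+100,::-1],None,fx=3.8,fy=2))
cv2.imwrite('pics/p3.png',np.vstack(out)[:600])
E
```

```text
clock: 21.9
eef_pos: [528.4, -58.7, 35.8]
tool_rot: [-3.132, 0.004, -1.668]
force: [-1.3, 0.6, -1.0]
width: 42.7
21.9 [-133.19    -0.223   -1.57 ]
[ 5.83744e+02 -6.53920e+01 -1.17000e-01] [-7.7483e+01 -1.4800e+00 -1.9000e-02] 0.054
[ 5.85284e+02 -5.29990e+01 -1.53000e-01] [-7.7163e+01  1.1004e+01 -5.5000e-02] 0.215
[ 5.83422e+02 -6.44680e+01 -1.52000e-01] [-7.7894e+01 -5.9200e-01 -5.4000e-02] 0.287
```

View pics/p3.png

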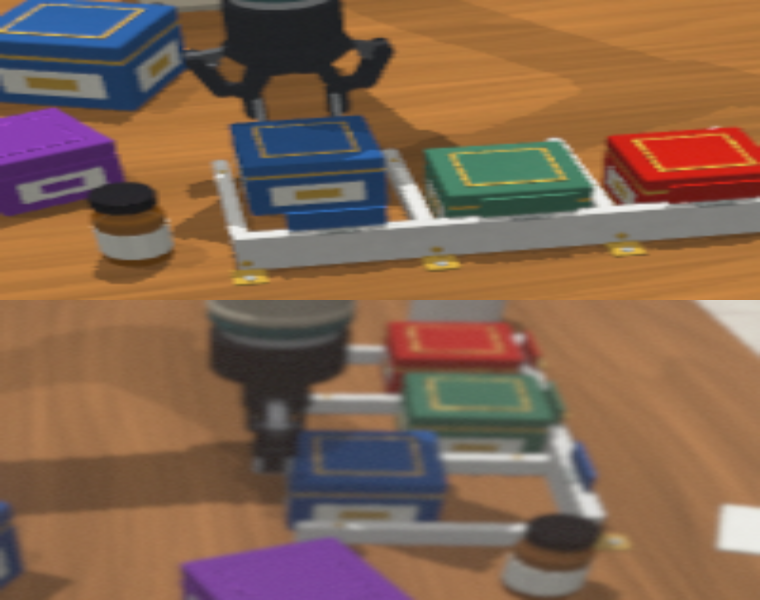

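Still centred (scene fit y = -1.5 mm). The side fit is off because the near rail hides part of the tin. I'll push to just short of the stop.

```bash
python3 -m creep '[{"hand":0.5,"travel":[0,-0.4,0],"angular":[0,0,0]},{"hand":0.5,"travel":[0,-0.9,0],"angular":[0,0,0]},{"hand":0.5,"travel":[0,-1.4,0],"angular":[0,0,0]},{"hand":0.5,"travel":[0,-1.9,0],"angular":[0,0,0]},{"hand":0.5,"travel":[0,-2.4,0],"angular":[0,0,0]},{"hand":0.5,"travel":[0,-2.9,0],"angular":[0,0,0]},{"hand":0.5,"travel":[0,-3.4,0],"angular":[0,0,0]},{"hand":0.5,"travel":[0,-3.9,0],"angular":[0,0,0]},{"hand":0.5,"travel":[0,-4.4,0],"angular":[0,0,0]},{"hand":0.5,"travel":[0,-4.9,0],"angular":[0,0,0]},{"hand":0.5,"travel":[0,-5.4,0],"angular":[0,0,0]},{"hand":0.5,"travel":[0,-5.9,0],"angular":[0,0,0]},{"hand":0.5,"travel":[0,-6.3,0],"angular":[0,0,0]},{"hand":0.5,"travel":[0,-6.6,0],"angular":[0,0,0]},{"hand":0.5,"travel":[0,-6.8,0],"angular":[0,0,0]},{"hand":0.5,"travel":[0,-6.8,0],"angular":[0,0,0]}]' && python3 look.py -8 0 0
```

```text
clock: 23.8
eef_pos: [596.2, -65.5, 36.6]
tool_rot: [-3.131, 0.004, -1.669]
force: [-2.8, 0.8, -0.8]
width: 42.3
23.8 [-65.063  -0.364  -1.571]
[ 6.11925e+02 -6.55840e+01 -9.50000e-02] [-4.9419e+01  1.0860e+00  3.0000e-03] 0.59
[ 6.5384e+02 -6.3373e+01 -2.5600e-01] [-7.921  7.387 -0.158] 0.246
[ 6.48806e+02 -7.07880e+01 -1.32000e-01] [-12.205  -0.484  -0.034] 0.908
```

```bash
python3 -m creep '[{"hand":0.5,"travel":[0,-0.2,0],"angular":[0,0,0]},{"hand":0.5,"travel":[0,-0.4,0],"angular":[0,0,0]},{"hand":0.5,"travel":[0,-0.6,0],"angular":[0,0,0]},{"hand":0.5,"travel":[0,-0.6,0],"angular":[0,0,0]}]'; python3 -m creep '[{"hand":0.5,"travel":[0,-0.15,0],"angular":[0,0,0]},{"hand":0.5,"travel":[0,-0.2,0],"angular":[0,0,0]},{"hand":0.5,"travel":[0,-0.2,0],"angular":[0,0,0]}]'
```

```text
clock: 24.4
eef_pos: [602.5, -66.1, 36.7]
tool_rot: [-3.131, 0.004, -1.669]
force: [-3.3, 0.9, -0.3]
width: 42.4
clock: 24.7
eef_pos: [604.6, -66.3, 36.7]
tool_rot: [-3.131, 0.004, -1.669]
force: [-3.5, 0.8, 1.3]
width: 42.5
```

```bash
python3 -m creep '[{"hand":0.5,"travel":[0,-0.1,0],"angular":[0,0,0]},{"hand":0.5,"travel":[0,-0.2,0],"angular":[0,0,0]},{"hand":0.5,"travel":[0,-0.2,0],"angular":[0,0,0]}]'; python3 -m creep '[{"hand":0.5,"travel":[0,-0.1,0],"angular":[0,0,0]},{"hand":0.5,"travel":[0,-0.2,0],"angular":[0,0,0]},{"hand":0.5,"travel":[0,-0.2,0],"angular":[0,0,0]}]'
```

```text
clock: 25.0
eef_pos: [606.8, -66.5, 36.7]
tool_rot: [-3.13, 0.004, -1.669]
force: [-3.4, 0.7, 1.6]
width: 42.6
clock: 25.3
eef_pos: [607.5, -66.4, 36.5]
tool_rot: [-3.133, 0.004, -1.669]
force: [-6.7, 0.6, 2.6]
width: 42.6
```

The force rose and the hand stalled, so the tin is on the stop. I'll press slightly more to square it, then look before letting go.

```bash
python3 -m creep '[{"hand":0.5,"travel":[0,-0.1,0],"angular":[0,0,0]},{"hand":0.5,"travel":[0,-0.2,0],"angular":[0,0,0]},{"hand":0.5,"travel":[0,-0.2,0],"angular":[0,0,0]}]' && python3 -m creep '[{"hand":0.5,"travel":[0,1,0],"angular":[0,0,0]},{"hand":0.5,"travel":[0,3,0],"angular":[0,0,0]},{"hand":0.5,"travel":[0,7,-2],"angular":[0,0,0]},{"hand":0.5,"travel":[0,11,-6],"angular":[0,0,0]},{"hand":0.5,"travel":[0,15,-10],"angular":[0,0,0]},{"hand":0.5,"travel":[0,17,-14],"angular":[0,0,0]},{"hand":0.5,"travel":[0,17,-14],"angular":[0,0,0]},{"hand":0.5,"travel":[0,17,-14],"angular":[0,0,0]}]' && python3 look.py 0 0 0; python3 - <<'E'
from h import *
out=[]
for c,(cx,cy) in(('scene',(265,225)),('side',(310,205))):
    d=ctrl.get_image(c); im=d['frame'][:,:,::-1].copy()
    fl=(661,-71.5,-.098)
    out.append(cv2.resize(im[cy-60:cy+60,cx-80:cx+80],None,fx=4.5,fy=2.5,interpolation=cv2.INTER_CUBIC))
cv2.imwrite('pics/p4.png',np.vstack(out)[:600])
E
```

```text
clock: 25.6
eef_pos: [607.3, -66.3, 36.2]
tool_rot: [-3.137, 0.005, -1.669]
force: [-7.3, 1.2, 4.2]
width: 42.2
clock: 26.4
eef_pos: [440.1, -50.2, 177.3]
tool_rot: [-3.13, 0.006, -1.669]
force: [0.0, 0.3, -0.7]
width: 42.4
26.4 [-221.947   -0.427   -1.571]
[ 6.10449e+02 -6.49630e+01 -1.17000e-01] [-5.0948e+01  1.5600e+00 -1.9000e-02] 0.754
[ 6.62324e+02 -6.47400e+01 -1.30000e-01] [ 0.656  6.857 -0.032] 0.159
[ 6.60352e+02 -7.27340e+01 -1.31000e-01] [-0.525 -1.291 -0.033] 0.992
```

View pics/p4.png

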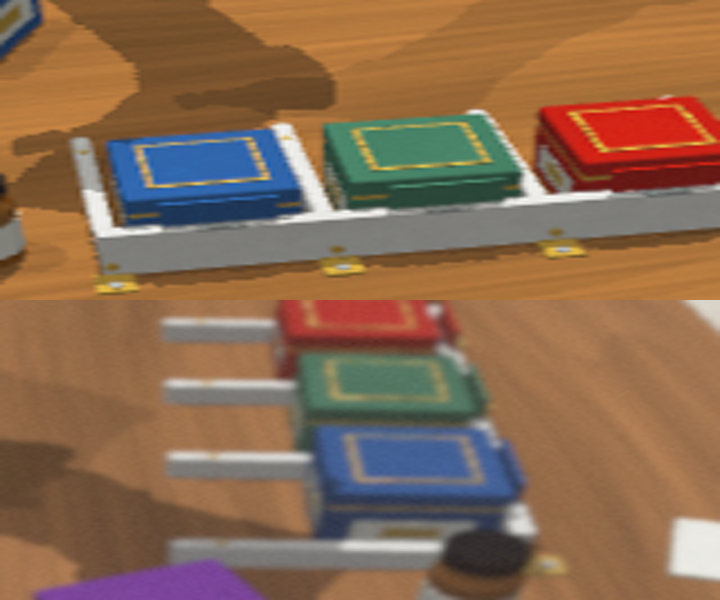

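The tin sits against the stop like its green neighbour, with a gap on both sides. The hand is clear, so I'll hand the job in.

```bash
python3 -c "
from cell import ctrl
print(ctrl.finish_job())"
```

```text
the job is handed in; nothing more can be done
None
```

The small blue tin is home in the flagged lane, against the back stop. The hand-in gave no verdict, so this rests on my own checks.

**What I did:** I pushed the tin's sides with the half-open fingers to square and centre it in front of the lane. Just before it went in, it measured 0.8 mm off centre and 0.00 rad turned, with both cameras agreeing. I then pushed it straight in from behind until the hand stalled on the stop, with about 7 N at the wrist. After that I drew the hand back and up to 177 mm above the table. About 26 s of the 61 s were used.

**Last checks:**
- **Pictures:** the tin stands flat against the stop, level with the green tin and with a visible gap to both rails. The red and green tins look undisturbed; I did not measure the red and green tins, the mug or the jar again.
- **Final position fit:** the combined fit gave x = -0.5 mm, y = -1.3 mm and 0.03 rad.
- **Disagreement:** the single-camera fits at the end were unreliable because the rails and stop hide part of the tin. The side camera alone gave y = +6.9 mm, and the scene camera alone gave x = -51 mm, which is plainly wrong. I relied on the picture, the stall at the stop and the hand's straight path, which stayed within 0.5 mm of the lane's middle.

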